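# Lay out the power-supply parts round the transformer

## Robot

A 7-joint arm with a two-finger parallel gripper is mounted at the origin on a cart in front of the work surface, level with it; the furniture and walls round the work are solid. World frame = base frame: x ahead of the robot, y to its left, z up, the work surface at z = 0. Lengths are in m, angles in rad, forces in N, time in s.
With the tool pointing down it reaches from about 0.35 to 0.9 m from the base axis. Payload 7.2 kg.
Tool frame: the origin (TCP) lies midway between the tips of the shut fingers; the grasp point (between the pads) lies 19 mm behind it; z points along the fingers, y is the line along which they close (so a half turn about z gives the same grasp; the last joint's range is limited). The gripper opens to 85 mm and grips with 20 to 120 N. Pads are 22 mm wide; open, the fingers measure 114 mm over their backs; the gripper's body (76 mm by 85 mm) begins 54 mm behind the grasp point. The pads swing forward as they close: fully open they stand 13 mm farther back than shut.
Start: joints at [1.15, 0.411, -0.013, 1.596, 0.006, 1.134, -0.082], TCP at [0.216, -0.587, 0.231] pointing down, gripper open.
Joint ranges: [-2.95, 2.95], [-0.29, 1.99], [-1.47, 1.44], [0.14, 2.54], [-1.03, 4.17], [0.13, 1.85], [-2.86, 2.86]. Speed limits (rad/s): [2.39, 2.39, 3.01, 3.01, 3.14, 3.14, 3.14].

## Interface

Orientations are given as a rotation vector (axis times angle).
In Python, from station import manip gives the robot as it stands.
- The arm moves only by the tool carry_out, never from a script. Its arguments are lists of equal length, an entry for each row: "linear": the shift along the tool's x, y, z in mm, a list of three; "yaw": the turn about the tool's z in rad; "grip": the opening, from 0 (shut) to 1 (fully open). A call has 1 to 12 rows; each row is the pose to reach, as a shift and turn from the pose commanded when the call began, along the tool's axes at that moment; what a row does not reach only later rows make up. A row lasts 1/8 s, in which the tool goes at most 62.5 mm and 10.7 degrees, less where a joint would pass 70% of its speed; a pose out of reach is approached as far as the arm can. A call with a gripper value outside its range is refused whole. The fingers move at their own pace and stop on an object; "squeeze" is the grip in N (left out, the last holds). Time passes only in rows, so rows that repeat a pose let the fingers close. It gives the time, the measured TCP pose, the force, the opening and the grip force at its end, in the units of the state.
- manip.read_state(): the state, without advancing time (a new reading comes with each control period).
- manip.capture(name): name is "scene" or "side" or "wrist"; returns a dict with "frame" (384x512x3 uint8, blue, green, red), "vertical_fov" (degrees; the focal length in pixels is half the picture's height over the tangent of half this angle, whatever the lens; pixels are square), "cx", "cy" (the principal point, pixels), "world_from_camera" (4x4, takes a point from camera to world coordinates); the wrist camera has in their place "mount" (4x4, takes a point from camera to tool coordinates, whose origin is the TCP and whose axes are the flange's). Camera axes: x right, y down, z forward; pixel columns grow to the right and rows downward; lengths in m; the calibration is good to about 2 mm. A picture is of the moment at which its call begins: read the wrist's pose just before it. There is no depth.
- manip.finish_job(): hands the job in; it is judged then, once.
The state is a dict: "clock": time; "joints": joint angles; "dq": joint speeds; "joint_torque": joint torques, N m; "tcp_pos": TCP position; "ee_rot": TCP orientation; "ft_force": force on the tool from outside, world axes, zero at the start; "torque": the same for the moment, N m; "grip_width": finger opening in m; "grasp_force": force on a finger pad.
Only numpy, scipy, OpenCV 4.12 (cv2) and the standard library are available. Lean on these libraries where they do the work, as an engineer would, in place of code of your own. Each camera call takes 0.05 s, during which the arm holds its last target. There are 200 camera calls.

## Task

Lay out the amplifier parts on the grey chassis plate for a trial fit: stand the black capacitor midway between the transformer and the heat sink, in line with them, stand the large blue capacitor straight behind the transformer, lay the short wooden block straight in front of the heat sink with its long side parallel to the heat sink's, and lay the driver board component side up, centred on top of that block and lengthwise along it. In front and behind are meant square to the plate (behind is away from the robot), 8 cm from centre to centre; the transformer and heat sink must not be shifted, and the small blue capacitor and the long wooden block stay where they are.

Things in the scene. Friction and masses are not known exactly. Their poses are not given: they have to be found in the camera images.
- chassis_plate: Flat grey painted steel chassis plate with a low folded edge all round, 260 (x) x 340 (y) mm; fixed. Edge 8 mm high and 3 mm thick; its inner floor is 3 mm above the desk; a row of dark cooling slots near its back edge. Origin at the centre of its underside; +x points to its back long side (away from the robot), +y to its left end. It may lie turned a few degrees.
- transformer: Small mains transformer, stacked grey iron core and cream winding, 54 (x) x 72 (y) x 42 mm high. Already stands on the plate, in its left or its right half, square with it (same axes as the plate), and stays there; origin at the centre of its underside, z up.
- heat_sink: Black finned heat sink, about 31 (x: -14 to +17) x 70 (y) x 40 mm high. Already stands in the other half of the plate, about 200 mm from the transformer on the plate's lengthwise line, square with it (same axes), and stays there; origin at the centre of its underside, z up (fins to one side).
- black_capacitor: Black electrolytic capacitor, an upright can 30 mm in diameter, 45 mm high, 52 mm with its two terminals; loose on the desk left or right of the plate; origin at the centre of its underside, z up along the can.
- large_blue_capacitor: Large blue electrolytic capacitor, an upright can 35 mm in diameter, 52 mm high, 60 mm with its two terminals; loose on the desk left or right of the plate; origin at the centre of its underside, z up along the can.
- small_blue_capacitor: Small blue electrolytic capacitor, 22 mm in diameter, 44 mm high, standing on the desk left of the plate; not used here, stays where it is; origin at the centre of its underside, z up. (Behind the left half of the desk stands a large monitor to keep clear of: the face of its screen is at x = 0.64 m, from y = 0.17 m leftward, 0.16 to 0.47 m above the desk.)
- short_block: Short wooden block, 40 (x) x 60 (y) x 30 mm high, loose on the desk left or right of the plate; origin at the centre of its underside, z up.
- driver_board: Green driver circuit board with small components on it, solid to grip across, 52 (x) x 75 (y) mm, 15 mm high to grip (20 mm with the tallest part), lying flat and component side up on the desk left or right of the plate; origin at the centre of its underside, z up.
- long_block: Long wooden block, 45 (x) x 90 (y) x 25 mm high, on the desk right of the plate; not used here, stays where it is; origin at the centre of its underside, z up.
Things that resemble listed ones, but are neither listed nor needed, are in the scene too. There is more than one size of the transformer; the job needs the largest.

How it is judged:
By the outcome, as a careful person would: the job done as asked, in the order asked, and still so for the second after the job is handed in, with the robot touching nothing.
It also fails if it takes over 128 s, if anything falls off the work surface, if the arm or the gripper's body presses on something with over 40 N, if the wrist force passes 120 N, or if a joint passes its speed limit or range.

## Working session

There is one attempt and no reset: what is moved stays moved. The work goes in short steps, Python scripts to look and compute and a tool call to move; the robot and the scene stay as the last step left them, time stands still between calls to the robot, and variables do not carry over. Pictures are saved under pics/ and viewed, at most 15 in all, crops included, and the job is handed in when it is done.

Besides the shell and the picture viewer there is one more tool, called after "Request:" as name(argument=value, ...), one argument or row to a line, values as JSON. carry_out: Moves the arm, as the interface text tells. Its arguments: {"type":"object","properties":{"linear":{"type":"array","items":{"type":"array","items":{"type":"number"}}},"yaw":{"type":"array","items":{"type":"number"}},"grip":{"type":"array","items":{"type":"number"}},"squeeze":{"type":"number"}},"required":["linear","yaw","grip"]}

```bash
mkdir -p pics; ls; python3 - <<'E'
from station import manip
import cv2,numpy as np
s=manip.read_state();print({k:np.round(s[k],3) for k in('clock','tcp_pos','ee_rot','ft_force','grip_width')})
for n in("scene","side","wrist"):
    c=manip.capture(n);cv2.imwrite(f"pics/{n}0.png",c["frame"])
    print(n,c["vertical_fov"],c["cx"],c["cy"],np.round(c.get("world_from_camera",c.get("mount")),3).tolist())
E
```

```text
pics
{'clock': np.float64(0.0), 'tcp_pos': array([ 0.216, -0.586,  0.23 ]), 'ee_rot': array([-3.091e+00, -5.510e-01,  1.000e-03]), 'ft_force': array([ 0.604, -0.398, -0.063]), 'grip_width': np.float64(0.085)}
scene 53.75669808889626 255.0480817329632 183.04774780523675 [[-0.593, -0.313, 0.742, -0.506], [-0.805, 0.262, -0.533, 0.759], [-0.028, -0.913, -0.407, 0.618], [0.0, 0.0, 0.0, 1.0]]
side 46.16767031594798 260.2437119200754 192.22138732193775 [[-0.963, -0.186, 0.194, 0.257], [-0.269, 0.654, -0.707, 0.957], [0.004, -0.733, -0.68, 0.918], [0.0, 0.0, 0.0, 1.0]]
wrist 69.00441959514963 260.77423489890185 188.43603287654935 [[0.0, -0.944, -0.329, 0.085], [1.0, 0.0, -0.0, -0.001], [0.0, -0.329, 0.944, -0.142], [0.0, 0.0, 0.0, 1.0]]
```

```bash
python3 - <<'E'
import cv2
for n in("scene","side"):
    f=cv2.imread(f"pics/{n}0.png");cv2.imwrite(f"pics/{n}0b.png",cv2.resize(f,(800,600),interpolation=cv2.INTER_CUBIC))
E
```

```text
(no output)
```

View pics/scene0.png

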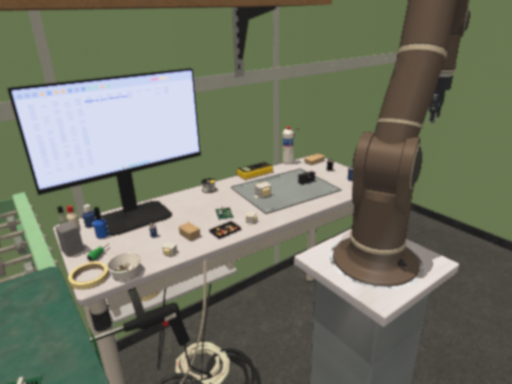

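View pics/side0b.png

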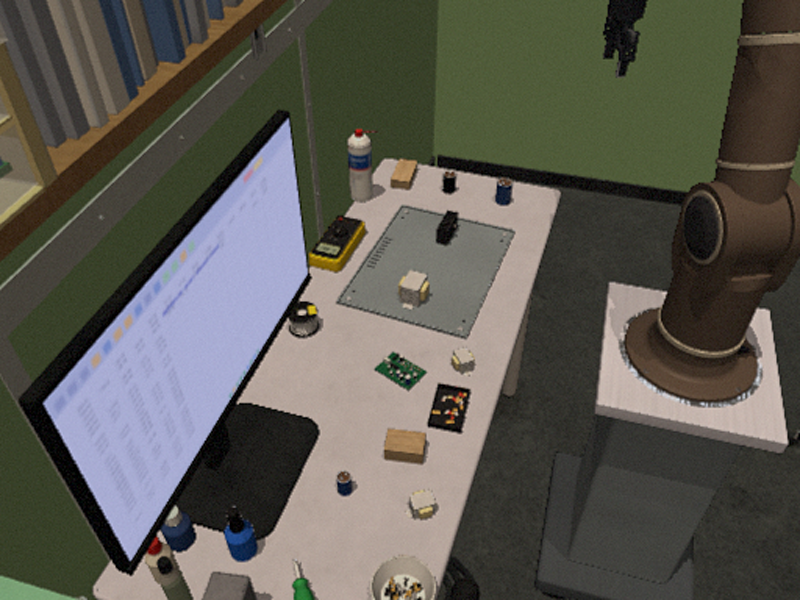

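The side view (800 px wide) shows the plate at (430,270), with the black heat sink at (447,228) and the transformer at (413,288). The black capacitor is at (449,182), the large blue one at (503,190) and the long block at (403,173). The board is at (400,370), the short block at (405,445) and the small blue capacitor at (344,484). Small transformers at (463,360) and (423,503) are decoys lying off the plate.

```bash
cat > h.py <<'E'
from station import manip
import cv2,numpy as np
from scipy.spatial.transform import Rotation as R
def cam(name,save=None):
    s=manip.read_state();c=manip.capture(name)
    f=192/np.tan(np.radians(c["vertical_fov"])/2)
    if name=="wrist":
        T=np.eye(4);T[:3,:3]=R.from_rotvec(s["ee_rot"]).as_matrix();T[:3,3]=s["tcp_pos"];W=T@c["mount"]
    else: W=np.array(c["world_from_camera"])
    if save:
        cv2.imwrite(f"pics/{save}.png",c["frame"]);np.savez(f"pics/{save}.npz",W=W,f=f,c=[c["cx"],c["cy"]])
    return c["frame"],W,f,np.array([c["cx"],c["cy"]])
def load(save):
    d=np.load(f"pics/{save}.npz");return cv2.imread(f"pics/{save}.png"),d["W"],float(d["f"]),d["c"]
def ray(C,px):
    _,W,f,c=C;d=W[:3,:3]@np.array([(px[0]-c[0])/f,(px[1]-c[1])/f,1]);return W[:3,3],d
def onz(C,px,z):
    o,d=ray(C,px);return (o+d*(z-o[2])/d[2])
def proj(C,P):
    _,W,f,c=C;p=(np.atleast_2d(P)-W[:3,3])@W[:3,:3];return p[:,:2]/p[:,2:]*f+c
def tri(C1,p1,C2,p2):
    (a,u),(b,v)=ray(C1,p1),ray(C2,p2);u=u/np.linalg.norm(u);v=v/np.linalg.norm(v)
    k=np.linalg.lstsq(np.c_[u,-v],b-a,rcond=None)[0];P,Q=a+k[0]*u,b+k[1]*v
    return (P+Q)/2,np.linalg.norm(P-Q)
def toolshift(goal):
    "mm along tool axes from measured TCP to world goal"
    s=manip.read_state();return 1e3*R.from_rotvec(s["ee_rot"]).as_matrix().T@(np.array(goal)-s["tcp_pos"])
def ortho(C,z,x0,x1,y0,y1,mm=1.0):
    "top view at height z, up=+x, left=+y; returns image and px->world"
    w,h=int((y1-y0)*1e3/mm),int((x1-x0)*1e3/mm)
    v,u=np.mgrid[0:h,0:w];P=np.stack([x1-v*mm/1e3,y1-u*mm/1e3,0*v+z],-1).reshape(-1,3)
    m=proj(C,P).astype(np.float32).reshape(h,w,2)
    return cv2.remap(C[0],m[...,0],m[...,1],cv2.INTER_CUBIC)
E
python3 - <<'E'
from h import *
C=cam("side","s1");k=.64
for n,p,z in [("board",(400,370),.01),("short",(405,445),.015),("smallblue",(344,484),.02),("trafo",(413,288),.025),("sink",(447,228),.025),("black",(449,182),.025),("large",(503,190),.03),("long",(403,173),.012),("pl1",(405,207),.01),("pl2",(513,232),.01),("pl3",(466,333),.01),("pl4",(339,302),.01),("bottle",(360,195),0),("meter",(338,245),.03),("tray",(450,408),0.01),("deco1",(463,360),.015),('deskR',(560,190),0),('deskF',(440,600),0)]:
    print(n,np.round(onz(C,(p[0]*k,p[1]*k),z),3))
s=manip.read_state();print(R.from_rotvec(s["ee_rot"]).as_matrix().round(3).tolist())
E
```

```text
board [0.48  0.186 0.01 ]
short [0.429 0.336 0.015]
smallblue [0.496 0.43  0.02 ]
trafo [ 0.51  -0.007  0.025]
sink [ 0.491 -0.209  0.025]
black [ 0.526 -0.379  0.025]
large [ 0.401 -0.373  0.03 ]
long [ 0.643 -0.406  0.012]
pl1 [ 0.602 -0.278  0.01 ]
pl2 [ 0.357 -0.253  0.01 ]
pl3 [0.39  0.068 0.01 ]
pl4 [0.638 0.053 0.01 ]
bottle [ 0.717 -0.308  0.   ]
meter [ 0.689 -0.086  0.03 ]
tray [0.379 0.243 0.01 ]
deco1 [0.381 0.138 0.015]
deskR [ 0.279 -0.455  0.   ]
deskF [0.322 0.549 0.   ]
[[0.938, 0.346, -0.0], [0.346, -0.938, 0.001], [-0.0, -0.001, -1.0]]
```

Request:
carry_out(
  linear=[
    [336,-149,-20],
    [336,-149,-20],
    [336,-149,-20],
    [336,-149,-20],
    [336,-149,-20],
    [336,-149,-20],
    [336,-149,-20],
    [336,-149,-20],
    [336,-149,-20],
  ],
  yaw=[0.46,0.46,0.46,0.46,0.46,0.46,0.46,0.46,0.46],
  grip=[1,1,1,1,1,1,1,1,1],
)

```text
clock: 1.32
tcp_pos: [0.4785, -0.332, 0.2511]
ee_rot: [3.136, -0.172, -0.001]
ft_force: [-0.2, 0.2, -0.4]
grip_width: 0.0854
grasp_force: 0.0
```

```bash
python3 - <<'E'
from h import *
s=manip.read_state();print(s["clock"],s["tcp_pos"],np.abs(s["dq"]).max(),R.from_rotvec(s["ee_rot"]).as_matrix().round(3).tolist(),np.round(s["joints"],2))
C=cam("wrist","w1");cv2.imwrite("pics/w1b.png",cv2.resize(C[0],(800,600)))
E
```

```text
1.325 [ 0.47849984 -0.3320045   0.25114314] 0.005322662925380713 [[0.994, -0.109, -0.001], [-0.109, -0.994, -0.0], [-0.001, 0.001, -1.0]] [ 0.58  0.33 -0.07  1.67  0.03  1.14 -1.18]
```

View pics/w1b.png

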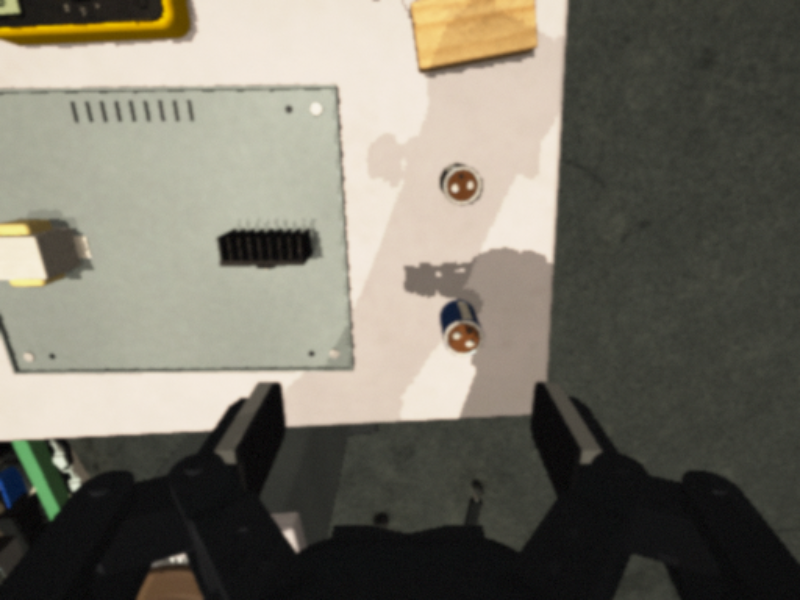

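The wrist view (800 px wide) shows the black cap top at (461,184) and the large blue cap top at (462,337). The heat sink is at (265,247), the transformer at (20,255), the plate's right corners at (338,88) and (353,368), and the long block at (475,35).

Request:
carry_out(
  linear=[
    [30,-240,0],
    [30,-240,0],
    [30,-240,0],
    [30,-240,0],
    [30,-240,0],
    [30,-240,0],
  ],
  yaw=[0,0,0,0,0,0],
  grip=[1,1,1,1,1,1],
)

```text
clock: 2.12
tcp_pos: [0.5349, -0.0967, 0.2513]
ee_rot: [3.136, -0.17, -0.0]
ft_force: [0.8, -1.3, -0.6]
grip_width: 0.0856
grasp_force: 0.0
```

```bash
python3 - <<'E'
from h import *
C=cam("wrist","w2");print(manip.read_state()["tcp_pos"])
cv2.imwrite("pics/w2b.png",cv2.resize(C[0],(800,600)))
E
```

```text
[ 0.53482585 -0.09726319  0.25122951]
```

View pics/w2b.png

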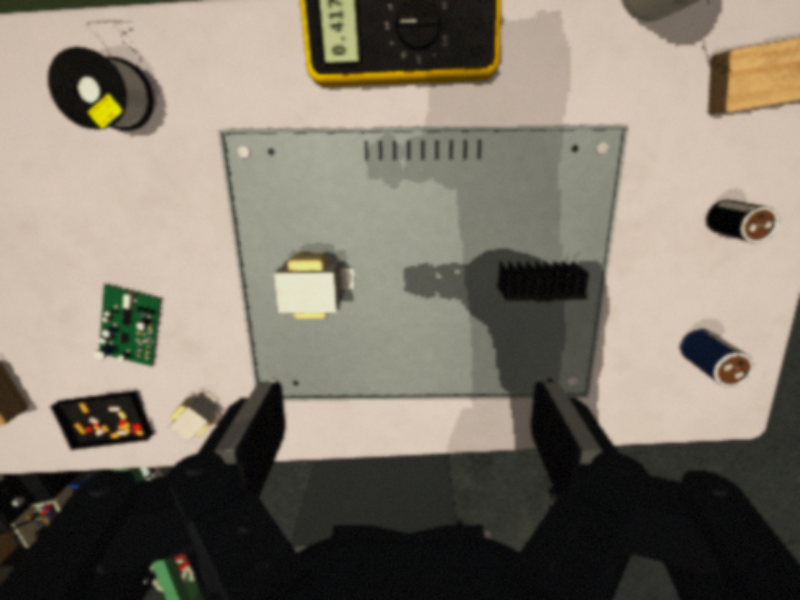

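Request:
carry_out(
  linear=[
    [-20,-310,0],
    [-20,-310,0],
    [-20,-310,0],
    [-20,-310,0],
    [-20,-310,0],
    [-20,-310,0],
    [-20,-310,0],
  ],
  yaw=[0,0,0,0,0,0,0],
  grip=[1,1,1,1,1,1,1],
)

```text
clock: 3.05
tcp_pos: [0.5472, 0.2137, 0.249]
ee_rot: [3.134, -0.168, -0.007]
ft_force: [0.0, -0.3, -0.0]
grip_width: 0.0852
grasp_force: 0.0
```

```bash
python3 - <<'E'
from h import *
C=cam("wrist","w3");print(manip.read_state()["tcp_pos"],manip.read_state()["joints"].round(2) if 0 else "")
cv2.imwrite("pics/w3b.png",cv2.resize(C[0],(800,600)))
E
```

```text
[0.54730453 0.21313308 0.24900115]
```

View pics/w3b.png

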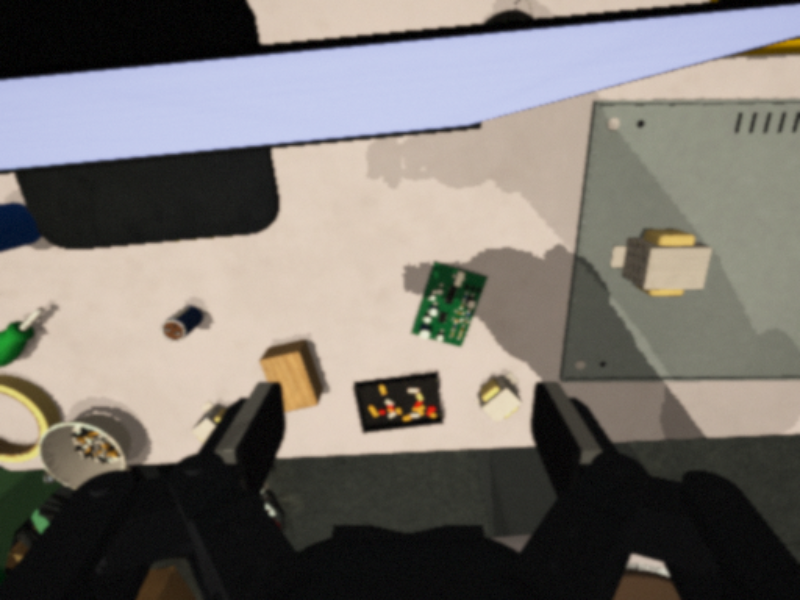

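w2 shows the plate corners at (221,130), (626,127), (586,397) and (257,397), the transformer top at (307,293), the sink at (543,281) and the board at (130,324). w3 shows the short block at (290,375), the board at (449,304), the small blue cap at (180,322), and the decoy small transformers at (498,395) and (212,420). I'll confirm these in one enlarged mosaic.

```bash
python3 - <<'E'
from h import *
T=[("w2",307,290),("w3",665,262),("w1",265,247),("w2",543,278),("w3",295,375),("s1",405,445)]
tiles=[]
for n,u,v in T:
    im=load(n)[0];u0,v0=int(u*.64)-33,int(v*.64)-37;u0=max(u0,0)
    t=cv2.resize(im[v0:v0+75,u0:u0+66],(264,300),interpolation=cv2.INTER_CUBIC)
    cv2.putText(t,f"{u0},{v0}",(2,12),0,.4,(0,0,255),1);tiles.append(t)
cv2.imwrite("pics/mos.png",np.vstack([np.hstack(tiles[:3]),np.hstack(tiles[3:])]))
E
```

```text
(no output)
```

View pics/mos.png

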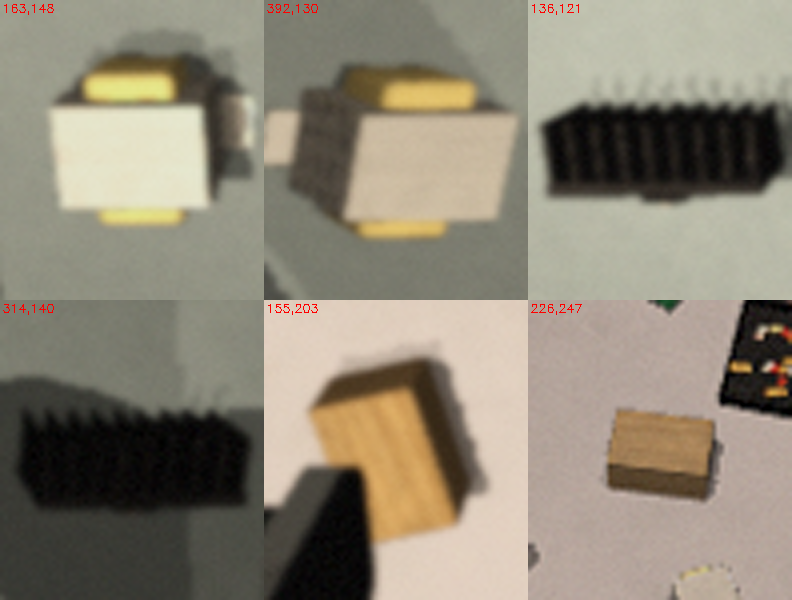

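```bash
python3 - <<'E'
from h import *
L={n:load(n) for n in("w1","w2","w3","s1")};k=.64
a=lambda *p:np.array(p)*k
def t(n,A,p,B,q):
    P,e=tri(L[A],p,L[B],q);print(n,P.round(4),"gap mm",round(e*1e3,1));return P
t("trafo top","w2",(196,187),"w3",(433.5,171.75))
t("black top","w1",a(461,184),"w2",a(755,222));t("large top","w1",a(462,337),"w2",a(732,370))
t("block top","w3",(185.5,244.5),"s1",(259.5,282))
t("board top","w2",a(129,324),"w3",a(449,304))
# plate
pl={"w2":[(221,130),(626,127),(586,397),(257,397)],"w1":[None,(338,88),(353,368),None]}
for n in pl:
    Q=[onz(L[n],a(*p),.008)[:2] if p else None for p in pl[n]];print(n,[None if q is None else q.round(4).tolist() for q in Q])
    if n=="w2":
        BL,BR,FR,FL=Q;print("c",np.mean(Q,0).round(4),"yaws",np.degrees([np.arctan2(-(BL-BR)[0],(BL-BR)[1]),np.arctan2(-(FL-FR)[0],(FL-FR)[1]),np.arctan2(*(BL-FL)[::-1]),np.arctan2(*(BR-FR)[::-1])]).round(2),[np.linalg.norm(x).round(3) for x in(BL-BR,FL-FR,BL-FL,BR-FR)])
f=lambda n,o,ps,z:[onz(L[n],(o[0]+x/4,o[1]+y/4),z)[:2].round(4).tolist() for x,y in ps]
print("sink w1",f("w1",(136,121),[(17,187),(235,187),(20,112),(245,112)],.043))
print("sink w2",f("w2",(314,140),[(38,206),(246,203),(25,113),(230,120)],.043))
print("trafo w2",f("w2",(163,148),[(51,106),(207,106),(208,206),(62,209)],.045))
print("trafo w3",f("w3",(392,130),[(98,114),(254,114),(234,219),(80,219)],.045))
b=np.array(f("w3",(155,203),[(47,110),(149,86),(197,222)],.03));print("block",b.tolist(),np.degrees(np.arctan2(*(b[1]-b[2])[::-1])),np.linalg.norm(b[1]-b[2]),np.linalg.norm(b[1]-b[0]))
b=np.array([onz(L["w3"],a(*p),.012)[:2] for p in[(433,263),(487,277),(460,346),(412,333)]]);print("board",b.round(4).tolist(),np.degrees(np.arctan2(*(b[0]-b[3])[::-1])),np.degrees(np.arctan2(*(b[1]-b[2])[::-1])))
b=np.array([onz(L["w2"],a(*p),.012)[:2] for p in[(104,285),(161,295),(153,364),(98,354)]]);print("board",b.round(4).tolist(),np.degrees(np.arctan2(*(b[0]-b[3])[::-1])),np.degrees(np.arctan2(*(b[1]-b[2])[::-1])))
E
```

```text
trafo top [ 0.5092 -0.0067  0.0434] gap mm 0.4
black top [ 0.5278 -0.3791  0.0397] gap mm 0.7
large top [ 0.4002 -0.3696  0.0516] gap mm 1.2
block top [0.4289 0.3381 0.029 ] gap mm 1.9
board top [0.483  0.1813 0.0036] gap mm 0.9
w2 [[0.6457, 0.0471], [0.6118, -0.2858], [0.3559, -0.2595], [0.3924, 0.0739]]
c [ 0.5015 -0.1061] yaws [-5.82 -6.25 -6.03 -5.86] [np.float64(0.335), np.float64(0.335), np.float64(0.255), np.float64(0.257)]
w1 [None, [0.6099, -0.2895], [0.3582, -0.2634], None]
sink w1 [[0.4868, -0.175], [0.4791, -0.2451], [0.5107, -0.1821], [0.5029, -0.2529]]
sink w2 [[0.4846, -0.1746], [0.4781, -0.2436], [0.5172, -0.1715], [0.5076, -0.2377]]
trafo w2 [[0.5297, 0.0158], [0.5242, -0.0345], [0.4897, -0.0292], [0.494, 0.0196]]
trafo w3 [[0.5296, 0.0174], [0.5243, -0.0318], [0.4892, -0.0297], [0.4946, 0.0205]]
block [[0.4561, 0.3606], [0.4616, 0.3222], [0.4037, 0.3149]] 7.185904508247666 0.05835837557711832 0.03879188059375311
board [[0.5266, 0.1932], [0.5082, 0.1455], [0.4415, 0.1745], [0.4601, 0.219]] -21.263544716166983 -23.53524887120314
board [[0.5266, 0.1855], [0.5114, 0.1363], [0.4425, 0.1651], [0.4589, 0.2149]] -23.525615137374455 -22.6715973103943
```

```bash
python3 - <<'E'
from h import *
k=.64;a=lambda *p:np.array(p)*k
for n,z,l in[("black",.046,[("w1",461,184),("w2",755,222)]),("large",.053,[("w1",462,337),("w2",732,370)])]:
    print(n,[onz(load(c),a(u,v),z).round(4).tolist() for c,u,v in l])
print(toolshift([.526,-.380,.12]).round(),toolshift([.526,-.380,.25]).round(),manip.read_state()["joints"].round(2) if hasattr(manip.read_state()["joints"],"round") else manip.read_state()["joints"])
E
```

```text
black [[0.5281, -0.3783, 0.046], [0.5297, -0.3742, 0.046]]
large [[0.4015, -0.3696, 0.053], [0.4004, -0.3686, 0.053]]
[ 43. 592. 131.] [ 43. 592.   1.] [-0.2   0.36 -0.34  1.65  0.13  1.16 -2.25]
```

Request:
carry_out(
  linear=[
    [45,590,80],
    [45,590,80],
    [45,590,80],
    [45,590,80],
    [45,590,80],
    [45,590,80],
    [45,590,80],
    [45,590,80],
    [45,590,80],
    [45,590,80],
    [45,590,80],
    [45,590,80],
  ],
  yaw=[0,0,0,0,0,0,0,0,0,0,0,0],
  grip=[1,1,1,1,1,1,1,1,1,1,1,1],
)

```text
clock: 4.6
tcp_pos: [0.5296, -0.3778, 0.1724]
ee_rot: [3.136, -0.173, 0.002]
ft_force: [0.3, 0.7, 0.2]
grip_width: 0.0855
grasp_force: 0.0
```

```bash
python3 - <<'E'
from h import *
C=cam("wrist","w4")
u=proj(C,[[.528,-.378,.046],[.528,-.378,0]]);print(u)
cv2.imwrite("pics/w4b.png",C[0])
print(toolshift([.528,-.378,.01]).round(1),manip.read_state()["tcp_pos"])
E
```

```text
[[261.99738512 181.93163962]
 [261.80094996 169.87706077]]
[ -2.2   1.6 162.4] [ 0.53013381 -0.37658455  0.17242848]
```

View pics/w4b.png

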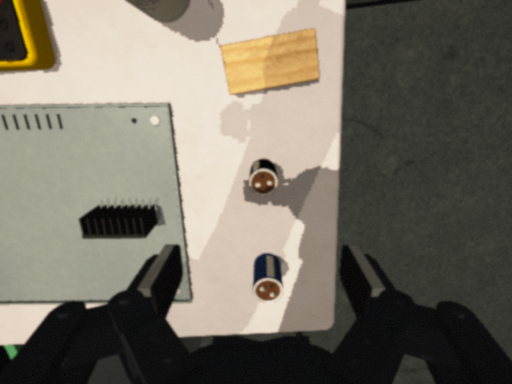

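The wrist view shows the black cap top disc at (263,182), matching the prediction. I'll descend and grip.

Request:
carry_out(
  linear=[
    [-2,2,80],
    [-2,2,135],
    [-2,2,161],
    [-2,2,161],
    [-2,2,161],
    [-2,2,161],
    [-2,2,161],
    [-2,2,161],
    [-2,2,161],
    [-2,2,161],
  ],
  yaw=[0,0,0,0,0,0,0,0,0,0],
  grip=[1,1,1,1,0.2,0.2,0.2,0.2,0.2,0.2],
  squeeze=40,
)

```text
clock: 5.9
tcp_pos: [0.5288, -0.3786, 0.0121]
ee_rot: [3.136, -0.169, 0.003]
ft_force: [-0.8, 1.3, 8.5]
grip_width: 0.029
grasp_force: 39.0
```

```bash
python3 - <<'E'
from h import *
print(toolshift([.5013,-.1085,.10]).round(1),toolshift([.5013,-.1085,.015]).round(1),manip.read_state()["tcp_pos"])
E
```

```text
[ -56.1 -265.5  -88.3] [ -56.3 -265.6   -3.3] [ 0.52881343 -0.3785924   0.01211136]
```

Request:
carry_out(
  linear=[
    [0,0,-60],
    [0,0,-95],
    [-56,-265,-95],
    [-56,-265,-95],
    [-56,-265,-95],
    [-56,-265,-95],
    [-56,-265,-95],
    [-56,-265,-95],
    [-56,-265,-95],
  ],
  yaw=[0,0,0,0,0,0,0,0,0],
  grip=[0.2,0.2,0.2,0.2,0.2,0.2,0.2,0.2,0.2],
)

```text
clock: 7.02
tcp_pos: [0.5009, -0.11, 0.1056]
ee_rot: [3.136, -0.17, 0.001]
ft_force: [-0.4, -0.9, 0.0]
grip_width: 0.0288
grasp_force: 39.8
```

```bash
python3 - <<'E'
from h import *
print(toolshift([.5013,-.1085,.0155]).round(1),manip.read_state()["tcp_pos"],manip.read_state()["ee_rot"])
E
```

```text
[ 0.2 -1.6 90.1] [ 0.50088745 -0.10999352  0.10564152] [ 3.1361460e+00 -1.7028275e-01  1.1460557e-03]
```

Request:
carry_out(
  linear=[
    [0,-1,50],
    [0,-1,78],
    [0,-1,86],
    [0,-1,90],
    [0,-1,90],
    [0,-1,90],
  ],
  yaw=[0,0,0,0,0,0],
  grip=[0.2,0.2,0.2,0.2,0.2,0.2],
)

```text
clock: 7.78
tcp_pos: [0.5015, -0.1078, 0.0162]
ee_rot: [3.137, -0.169, 0.003]
ft_force: [1.0, 0.4, -0.7]
grip_width: 0.0289
grasp_force: 39.8
```

Request:
carry_out(
  linear=[
    [0,0,1],
    [0,0,1],
    [0,0,1],
    [0,0,1],
    [0,0,1],
    [0,0,-45],
    [0,0,-100],
    [0,0,-100],
  ],
  yaw=[0,0,0,0,0,0,0,0],
  grip=[0.2,0.2,0.6,0.6,0.6,0.6,0.6,0.6],
)

```text
clock: 8.78
tcp_pos: [0.5035, -0.108, 0.1192]
ee_rot: [3.136, -0.169, 0.012]
ft_force: [0.5, -0.2, -0.0]
grip_width: 0.0513
grasp_force: 0.0
```

```bash
python3 - <<'E'
from h import *
print(toolshift([.401,-.369,.17]).round(1),manip.read_state()["tcp_pos"])
E
```

```text
[-73.5 270.5 -51.2] [ 0.50345187 -0.10796112  0.11922476]
```

Request:
carry_out(
  linear=[
    [-73,270,-50],
    [-73,270,-50],
    [-73,270,-50],
    [-73,270,-50],
    [-73,270,-50],
    [-73,270,-50],
    [-73,270,-50],
    [-73,270,-50],
  ],
  yaw=[0,0,0,0,0,0,0,0],
  grip=[0.6,1,1,1,1,1,1,1],
)

```text
clock: 9.78
tcp_pos: [0.3999, -0.3666, 0.1647]
ee_rot: [-3.136, 0.164, 0.001]
ft_force: [0.7, 0.6, 0.3]
grip_width: 0.0854
grasp_force: 0.0
```

```bash
python3 - <<'E'
from h import *
C=cam("wrist","w5")
p=proj(C,[[.401,-.369,.053]])[0];print(p)
hsv=cv2.cvtColor(C[0],cv2.COLOR_BGR2HSV)
u,v=p.astype(int);W=hsv[v-25:v+25,u-25:u+25]
m=((W[...,0]<15)|(W[...,0]>170))&(W[...,1]>110)&(W[...,2]>50)&(W[...,2]<190)
ys,xs=np.nonzero(m);print(m.sum(),xs.mean()+u-25,ys.mean()+v-25,xs.min()+u-25,xs.max()+u-25,ys.min()+v-25,ys.max()+v-25)
q=((xs.min()+xs.max())/2+u-25,(ys.min()+ys.max())/2+v-25)
print(onz(C,q,.052).round(4))
print(toolshift([.401,-.369,.015]).round(1),manip.read_state()["tcp_pos"],manip.read_state()["ee_rot"])
E
```

```text
[264.30828164 183.49823137]
465 265.98924731182797 183.38279569892472 253 279 171 196
[ 0.4005 -0.3706  0.052 ]
[  1.4   2.3 149.9] [ 0.39987614 -0.3667244   0.16486243] [-3.13644057e+00  1.64580010e-01  7.62251645e-04]
```

Request:
carry_out(
  linear=[
    [1,3,60],
    [1,3,120],
    [1,3,149],
    [1,3,149],
    [1,3,149],
    [1,3,149],
    [1,3,149],
    [1,3,149],
    [1,3,149],
  ],
  yaw=[0,0,0,0,0,0,0,0,0],
  grip=[1,1,1,1,0.25,0.25,0.25,0.25,0.25],
)

```text
clock: 10.95
tcp_pos: [0.4007, -0.3719, 0.0178]
ee_rot: [3.136, -0.168, 0.003]
ft_force: [-0.5, 0.8, 6.8]
grip_width: 0.0342
grasp_force: 39.2
```

Request:
carry_out(
  linear=[
    [0,0,-60],
    [0,0,-110],
    [0,0,-110],
    [0,0,-110],
  ],
  yaw=[0,0,0,0],
  grip=[0.25,0.25,0.25,0.25],
)

```text
clock: 11.45
tcp_pos: [0.3997, -0.3712, 0.1265]
ee_rot: [3.137, -0.168, 0.001]
ft_force: [-0.9, 0.4, -1.5]
grip_width: 0.0341
grasp_force: 40.2
```

```bash
python3 - <<'E'
from h import *
print(toolshift([.589,-.015,.125]).round(1),manip.read_state()["tcp_pos"])
E
```

```text
[ 150.1 -374.4    1.4] [ 0.39971132 -0.37117413  0.12649829]
```

Request:
carry_out(
  linear=[
    [150,-374,0],
    [150,-374,0],
    [150,-374,0],
    [150,-374,0],
    [150,-374,0],
    [150,-374,0],
    [150,-374,0],
    [150,-374,0],
    [150,-374,0],
    [150,-374,0],
  ],
  yaw=[0,0,0,0,0,0,0,0,0,0],
  grip=[0.25,0.25,0.25,0.25,0.25,0.25,0.25,0.25,0.25,0.25],
)

```text
clock: 12.7
tcp_pos: [0.5883, -0.0173, 0.1257]
ee_rot: [3.136, -0.172, -0.002]
ft_force: [0.2, -0.9, -1.1]
grip_width: 0.0341
grasp_force: 40.3
```

```bash
python3 - <<'E'
from h import *
print(toolshift([.589,-.015,.0208]).round(1),manip.read_state()["tcp_pos"])
E
```

```text
[  0.5  -2.4 104.9] [ 0.58832686 -0.01726697  0.12572707]
```

Request:
carry_out(
  linear=[
    [0,-2,55],
    [0,-2,90],
    [0,-2,100],
    [0,-2,105],
    [0,-2,106],
    [0,-2,106],
  ],
  yaw=[0,0,0,0,0,0],
  grip=[0.25,0.25,0.25,0.25,0.25,0.25],
)

```text
clock: 13.45
tcp_pos: [0.5902, -0.0136, 0.0215]
ee_rot: [-3.137, 0.169, -0.003]
ft_force: [0.3, -0.6, -1.1]
grip_width: 0.0335
grasp_force: 40.3
```

Request:
carry_out(
  linear=[
    [0,0,0],
    [0,0,0],
    [0,0,0],
    [0,0,-50],
    [0,0,-110],
    [0,0,-150],
    [0,0,-150],
  ],
  yaw=[0,0,0,0,0,0,0],
  grip=[0.7,0.7,0.7,0.7,0.7,0.7,0.7],
)

```text
clock: 14.32
tcp_pos: [0.5915, -0.0134, 0.1742]
ee_rot: [-3.137, 0.168, -0.011]
ft_force: [-0.3, 0.3, -0.3]
grip_width: 0.0599
grasp_force: 0.0
```

```bash
python3 - <<'E'
from h import *
print(toolshift([.45,-.09,.27]).round(1),toolshift([.429,.338,.17]).round(1),manip.read_state()["tcp_pos"])
E
```

```text
[-131.8   91.2  -96.8] [-199.2 -332.     3.1] [ 0.5914972  -0.01341076  0.17417941]
```

Request:
carry_out(
  linear=[
    [-110,90,-90],
    [-110,90,-90],
    [-110,90,-90],
    [-110,90,-90],
    [-110,90,-90],
    [-110,90,-90],
  ],
  yaw=[0,0,0,0,0,0],
  grip=[1,1,1,1,1,1],
)

```text
clock: 15.08
tcp_pos: [0.4706, -0.0903, 0.2591]
ee_rot: [-3.137, 0.166, 0.003]
ft_force: [0.2, 0.8, -0.7]
grip_width: 0.0854
grasp_force: 0.0
```

```bash
python3 - <<'E'
from h import *
C=cam("wrist","w6");print(manip.read_state()["tcp_pos"])
f=C[0].copy();cv2.imwrite("pics/w6b.png",cv2.resize(f,(800,600),interpolation=cv2.INTER_CUBIC))
print(proj(C,[[.5013,-.1085,.048],[.589,-.015,.055],[.5095,-.0065,.045],[.493,-.2105,.043]]).round(1)*1.5625)
print(toolshift([.429,.338,.17]).round(1))
E
```

```text
[ 0.47056322 -0.09034649  0.25911995]
[[427.1875  210.9375 ]
 [289.21875 105.78125]
 [301.09375 213.59375]
 [552.96875 206.875  ]]
[ -86.3 -421.5   89.4]
```

View pics/w6b.png

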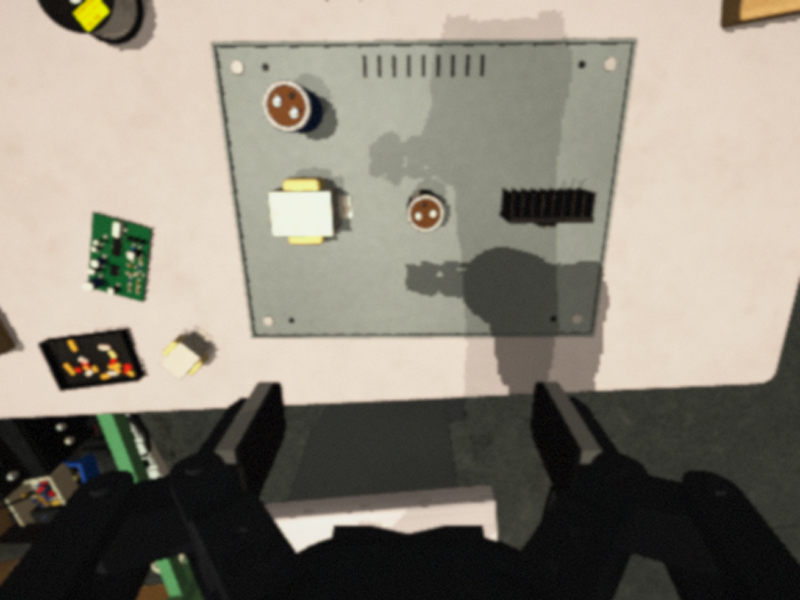

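w6 shows the black cap at (425,212) and the large blue at (288,105), both within 2 px of their targets. Next is the short block.

Request:
carry_out(
  linear=[
    [-85,-420,80],
    [-85,-420,80],
    [-85,-420,80],
    [-85,-420,80],
    [-85,-420,80],
    [-85,-420,80],
    [-85,-420,80],
    [-85,-420,80],
    [-85,-420,80],
    [-85,-420,80],
  ],
  yaw=[-0.235,-0.235,-0.235,-0.235,-0.235,-0.235,-0.235,-0.235,-0.235,-0.235],
  grip=[1,1,1,1,1,1,1,1,1,1],
)

```text
clock: 16.38
tcp_pos: [0.4313, 0.3342, 0.18]
ee_rot: [3.134, 0.198, -0.0]
ft_force: [0.5, 0.3, 0.8]
grip_width: 0.0856
grasp_force: 0.0
```

```bash
python3 - <<'E'
from h import *
C=cam("wrist","w7")
h=cv2.cvtColor(C[0],cv2.COLOR_BGR2HSV)
p=proj(C,[[.429,.338,.03]])[0];u,v=p.astype(int);print(p)
m=cv2.inRange(h,(8,70,120),(30,255,255));W=np.zeros_like(m);W[max(v-50,0):v+50,u-50:u+50]=m[max(v-50,0):v+50,u-50:u+50]
n,lab,st,ce=cv2.connectedComponentsWithStats(W);i=1+np.argmax(st[1:,4]);pts=np.argwhere(lab==i)[:,::-1]
P=np.array([onz(C,q,.03)[:2]*1e3 for q in pts],np.float32);print(st[i],cv2.minAreaRect(P))
cv2.imwrite("pics/w7b.png",C[0])
s=manip.read_state();print(s["tcp_pos"],R.from_rotvec(s["ee_rot"]).as_matrix().round(3)[:2,:2].tolist(),np.round(s["joints"],2))
E
```

```text
[257.81725044 175.47904385]
[ 238  146   38   55 1915] ((430.6009216308594, 339.67266845703125), (61.10072326660156, 40.9073486328125), 7.206061363220215)
[0.43135686 0.33419179 0.18026547] [[0.992, 0.125], [0.125, -0.992]] [-0.39  0.37 -0.45  1.83  0.19  0.99 -2.36]
```

View pics/w7b.png

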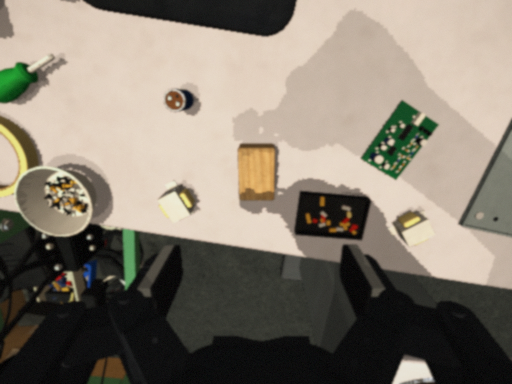

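The block is at centre (257,172) px, measured as 61x41 mm at (0.4306,0.3397), 7.2°. The parts tray edge starts 20 rows below the centre, so I'll approach with the gripper at 0.7.

Request:
carry_out(
  linear=[
    [0,-5,60],
    [0,-5,120],
    [0,-5,165],
    [0,-5,176],
    [0,-5,176],
    [0,-5,176],
    [0,-5,176],
    [0,-5,176],
    [0,-5,176],
    [0,-5,176],
  ],
  yaw=[0,0,0,0,0,0,0,0,0,0],
  grip=[0.7,0.7,0.7,0.7,0.7,0.3,0.3,0.3,0.3,0.3],
)

```text
clock: 17.68
tcp_pos: [0.4315, 0.3414, 0.0065]
ee_rot: [-3.133, -0.2, -0.005]
ft_force: [-1.2, -0.3, 6.6]
grip_width: 0.0394
grasp_force: 41.4
```

Request:
carry_out(
  linear=[
    [0,0,-60],
    [0,0,-110],
    [0,0,-110],
    [0,0,-110],
  ],
  yaw=[0,0,0,0],
  grip=[0.3,0.3,0.3,0.3],
)

```text
clock: 18.18
tcp_pos: [0.4303, 0.3402, 0.1149]
ee_rot: [-3.135, -0.2, -0.002]
ft_force: [-0.4, 0.1, -0.3]
grip_width: 0.0388
grasp_force: 40.6
```

```bash
python3 - <<'E'
from h import *
# refine sink and trafo in w6, print shift
C=load("w6");g=lambda u,v,z:onz(C,(u*.64,v*.64),z)[:2].round(4).tolist()
print("sink front",g(504,221,.043),g(593,221,.043),"trafo",[g(*p,.045) for p in[(269,194),(332,193),(334,237),(274,238)]])
print(toolshift([.4135,-.202,.115]).round(1),manip.read_state()["tcp_pos"])
E
```

```text
sink front [0.4857, -0.1706] [0.478, -0.2433] trafo [[0.5276, 0.0162], [0.5231, -0.0341], [0.4877, -0.03], [0.4921, 0.0196]]
[-8.560e+01  5.356e+02 -3.000e-01] [0.43033897 0.34017676 0.11490545]
```

Request:
carry_out(
  linear=[
    [-86,535,0],
    [-86,535,0],
    [-86,535,0],
    [-86,535,0],
    [-86,535,0],
    [-86,535,0],
    [-86,535,0],
    [-86,535,0],
    [-86,535,0],
    [-86,535,0],
    [-86,535,0],
    [-86,535,0],
  ],
  yaw=[-1.34,-1.34,-1.34,-1.34,-1.34,-1.34,-1.34,-1.34,-1.34,-1.34,-1.34,-1.34],
  grip=[0.3,0.3,0.3,0.3,0.3,0.3,0.3,0.3,0.3,0.3,0.3,0.3],
)

```text
clock: 19.68
tcp_pos: [0.4125, -0.2001, 0.1135]
ee_rot: [-2.331, -2.103, 0.0]
ft_force: [-0.7, 0.2, -1.3]
grip_width: 0.0395
grasp_force: 40.5
```

```bash
python3 - <<'E'
from h import *
s=manip.read_state();M=R.from_rotvec(s["ee_rot"]).as_matrix();print(toolshift([.4135,-.2015,.0095]).round(1),s["tcp_pos"],np.degrees(np.arctan2(M[1,0],M[0,0])),np.round(s["joints"],2))
E
```

```text
[ -1.4   1.3 104. ] [ 0.41246475 -0.20013928  0.1135165 ] 84.12404413624401 [ 0.83  0.34 -0.58  2.08  0.26  0.79 -0.01]
```

Request:
carry_out(
  linear=[
    [-1,1,60],
    [-1,1,90],
    [-1,1,100],
    [-1,1,104],
    [-1,1,105],
    [-1,1,105],
  ],
  yaw=[0,0,0,0,0,0],
  grip=[0.3,0.3,0.3,0.3,0.3,0.3],
)

```text
clock: 20.42
tcp_pos: [0.4145, -0.2025, 0.0102]
ee_rot: [2.332, 2.103, 0.001]
ft_force: [-0.0, 0.1, -0.1]
grip_width: 0.0393
grasp_force: 40.6
```

Request:
carry_out(
  linear=[
    [0,0,0],
    [0,0,0],
    [0,0,0],
    [0,0,-60],
    [0,0,-120],
    [0,0,-120],
  ],
  yaw=[0,0,0,0,0,0],
  grip=[0.65,0.65,0.65,0.65,0.65,0.65],
)

```text
clock: 21.18
tcp_pos: [0.4165, -0.2033, 0.1333]
ee_rot: [2.328, 2.099, 0.004]
ft_force: [-0.5, 0.6, -0.1]
grip_width: 0.0553
grasp_force: 0.0
```

```bash
python3 - <<'E'
from h import *
C=cam("wrist","w8");h=cv2.cvtColor(C[0],cv2.COLOR_BGR2HSV)
p=proj(C,[[.4135,-.2015,.033]])[0];u,v=p.astype(int);print(p)
m=cv2.inRange(h,(8,70,60),(30,255,255));W=np.zeros_like(m);sl=(slice(max(v-60,0),v+60),slice(max(u-60,0),u+60));W[sl]=m[sl]
n,lab,st,ce=cv2.connectedComponentsWithStats(W);i=1+np.argmax(st[1:,4]);pts=np.argwhere(lab==i)[:,::-1]
P=np.array([onz(C,q,.033)[:2]*1e3 for q in pts],np.float32);print(st[i],cv2.minAreaRect(P))
s=manip.read_state();print(toolshift([.4845,.179,.17]).round(),s["tcp_pos"])
E
```

```text
[256.50296914 188.04390874]
[ 235  153   46   67 2919] ((414.5055236816406, -200.9630126953125), (64.24845886230469, 40.585533142089844), 84.21891784667969)
[387.  30. -40.] [ 0.41491708 -0.20308201  0.13112996]
```

Request:
carry_out(
  linear=[
    [387,30,-50],
    [387,30,-50],
    [387,30,-50],
    [387,30,-50],
    [387,30,-50],
    [387,30,-50],
    [387,30,-50],
    [387,30,-50],
    [387,30,-50],
    [387,30,-50],
  ],
  yaw=[-1.275,-1.275,-1.275,-1.275,-1.275,-1.275,-1.275,-1.275,-1.275,-1.275],
  grip=[0.65,1,1,1,1,1,1,1,1,1],
)

```text
clock: 22.48
tcp_pos: [0.4835, 0.1779, 0.1788]
ee_rot: [-0.628, -3.078, 0.002]
ft_force: [1.1, 0.0, 0.7]
grip_width: 0.0854
grasp_force: 0.0
```

```bash
python3 - <<'E'
from h import *
C=cam("wrist","w9");h=cv2.cvtColor(C[0],cv2.COLOR_BGR2HSV)
p=proj(C,[[.4845,.179,.01]])[0];u,v=p.astype(int);print(p)
m=cv2.inRange(h,(40,60,20),(90,255,255));W=np.zeros_like(m);sl=(slice(max(v-70,0),v+70),slice(max(u-70,0),u+70));W[sl]=m[sl]
W=cv2.morphologyEx(W,cv2.MORPH_CLOSE,np.ones((7,7)))
n,lab,st,ce=cv2.connectedComponentsWithStats(W);i=1+np.argmax(st[1:,4]);pts=np.argwhere(lab==i)[:,::-1]
for z in(.002,.008,.015):
    P=np.array([onz(C,q,z)[:2]*1e3 for q in pts],np.float32);print(z,st[i],cv2.minAreaRect(P))
cv2.imwrite("pics/w9b.png",C[0])
s=manip.read_state();M=R.from_rotvec(s["ee_rot"]).as_matrix();print(s["tcp_pos"],np.degrees(np.arctan2(M[1,0],M[0,0])),np.round(s["joints"],2))
E
```

```text
[261.42073451 169.94994139]
0.002 [ 241  133   46   62 2599] ((481.4102478027344, 182.6492462158203), (51.62335205078125, 73.593505859375), 66.93474578857422)
0.008 [ 241  133   46   62 2599] ((479.98565673828125, 183.20608520507812), (50.65289306640625, 72.21004486083984), 66.93473815917969)
0.015 [ 241  133   46   62 2599] ((478.3236999511719, 183.85572814941406), (49.52067565917969, 70.595947265625), 66.93474578857422)
[0.48353766 0.17809242 0.17895659] 156.96015115841317 [ 0.32  0.46 -0.99  1.87  0.44  1.05  0.32]
```

View pics/w9b.png

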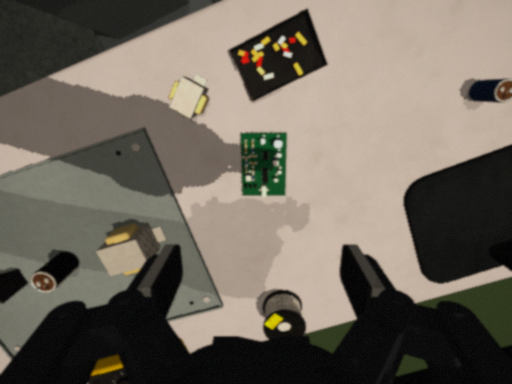

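The board is at centre (264,164) px, measured as 52x74 mm at (0.481,0.183), 66.9°, component side up. It aligns with the gripper and is clear on both sides.

Request:
carry_out(
  linear=[
    [4,4,60],
    [4,4,120],
    [4,4,165],
    [4,4,177],
    [4,4,177],
    [4,4,177],
    [4,4,177],
    [4,4,177],
    [4,4,177],
    [4,4,177],
  ],
  yaw=[0,0,0,0,0,0,0,0,0,0],
  grip=[1,1,1,1,1,0.45,0.45,0.45,0.45,0.45],
)

```text
clock: 23.78
tcp_pos: [0.4825, 0.1849, 0.004]
ee_rot: [0.623, 3.077, 0.001]
ft_force: [-1.9, -1.4, 8.5]
grip_width: 0.0506
grasp_force: 40.5
```

Request:
carry_out(
  linear=[
    [0,0,-60],
    [0,0,-120],
    [0,0,-120],
    [0,0,-120],
  ],
  yaw=[0,0,0,0],
  grip=[0.45,0.45,0.45,0.45],
)

```text
clock: 24.28
tcp_pos: [0.4815, 0.1842, 0.1226]
ee_rot: [0.623, 3.078, -0.001]
ft_force: [-0.2, -0.0, -1.1]
grip_width: 0.051
grasp_force: 43.6
```

```bash
python3 - <<'E'
from h import *
s=manip.read_state();print(toolshift([.4145,-.201,.122]).round(1),s["tcp_pos"],s["grip_width"],s["grasp_force"])
E
```

```text
[ -88.1 -380.9    0.8] [0.48149652 0.18415401 0.12258886] 0.051031193818930454 43.64828646183014
```

Request:
carry_out(
  linear=[
    [-88,-381,0],
    [-88,-381,0],
    [-88,-381,0],
    [-88,-381,0],
    [-88,-381,0],
    [-88,-381,0],
    [-88,-381,0],
    [-88,-381,0],
    [-88,-381,0],
    [-88,-381,0],
    [-88,-381,0],
  ],
  yaw=[1.27,1.27,1.27,1.27,1.27,1.27,1.27,1.27,1.27,1.27,1.27],
  grip=[0.45,0.45,0.45,0.45,0.45,0.45,0.45,0.45,0.45,0.45,0.45],
)

```text
clock: 25.65
tcp_pos: [0.4147, -0.1995, 0.1222]
ee_rot: [-2.325, -2.113, -0.0]
ft_force: [0.8, 0.1, -0.6]
grip_width: 0.0503
grasp_force: 43.6
```

```bash
python3 - <<'E'
from h import *
s=manip.read_state();M=R.from_rotvec(s["ee_rot"]).as_matrix();print(toolshift([.4145,-.201,.0375]).round(1),s["tcp_pos"],np.degrees(np.arctan2(M[1,0],M[0,0])))
C=cam("wrist","wa");cv2.imwrite("pics/wab.png",C[0])
E
```

```text
[-1.5 -0.1 84.7] [ 0.41474163 -0.19953146  0.12222429] 84.53402458310107
```

View pics/wab.png

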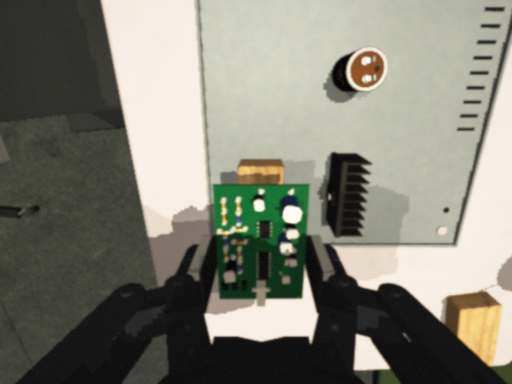

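The board is held level at (262,241), over the block. Lowering it now.

Request:
carry_out(
  linear=[
    [-1,0,50],
    [-1,0,74],
    [-1,0,81],
    [-1,0,84],
    [-1,0,85],
    [-1,0,85],
  ],
  yaw=[0.005,0.005,0.005,0.005,0.005,0.005],
  grip=[0.45,0.45,0.45,0.45,0.45,0.45],
)

```text
clock: 26.45
tcp_pos: [0.4149, -0.2017, 0.038]
ee_rot: [2.332, 2.103, 0.001]
ft_force: [-1.2, -0.2, -0.5]
grip_width: 0.0507
grasp_force: 43.6
```

Request:
carry_out(
  linear=[
    [0,0,1],
    [0,0,1],
    [0,0,1],
    [0,0,1],
    [0,0,1],
    [0,0,-40],
    [0,0,-100],
    [0,0,-150],
    [0,0,-150],
  ],
  yaw=[0,0,0,0,0,0,0,0,0],
  grip=[0.45,0.45,0.8,0.8,0.8,0.8,0.8,0.8,0.8],
)

```text
clock: 27.58
tcp_pos: [0.4166, -0.2022, 0.1909]
ee_rot: [2.328, 2.099, 0.003]
ft_force: [0.4, 0.4, -0.6]
grip_width: 0.0683
grasp_force: 0.0
```

```bash
python3 - <<'E'
from h import *
C=cam("wrist","wb");h=cv2.cvtColor(C[0],cv2.COLOR_BGR2HSV)
cv2.imwrite("pics/wbb.png",cv2.resize(C[0],(800,600)))
m=cv2.inRange(h,(55,90,20),(90,255,255));m=cv2.morphologyEx(m,cv2.MORPH_CLOSE,np.ones((7,7)))
n,lab,st,ce=cv2.connectedComponentsWithStats(m);i=1+np.argmax(st[1:,4]);pts=np.argwhere(lab==i)[:,::-1]
P=np.array([onz(C,q,.036)[:2]*1e3 for q in pts],np.float32);print(st[i],cv2.minAreaRect(P))
s=manip.read_state();print(s["tcp_pos"],s["ft_force"])
E
```

```text
[ 234  139   49   65 2635] ((414.8818664550781, -201.2790069580078), (73.3738784790039, 51.73965835571289), 84.02786254882812)
[ 0.41519334 -0.20202979  0.18883564] [ 0.26219391 -0.06880428 -1.16797392]
```

View pics/wbb.png

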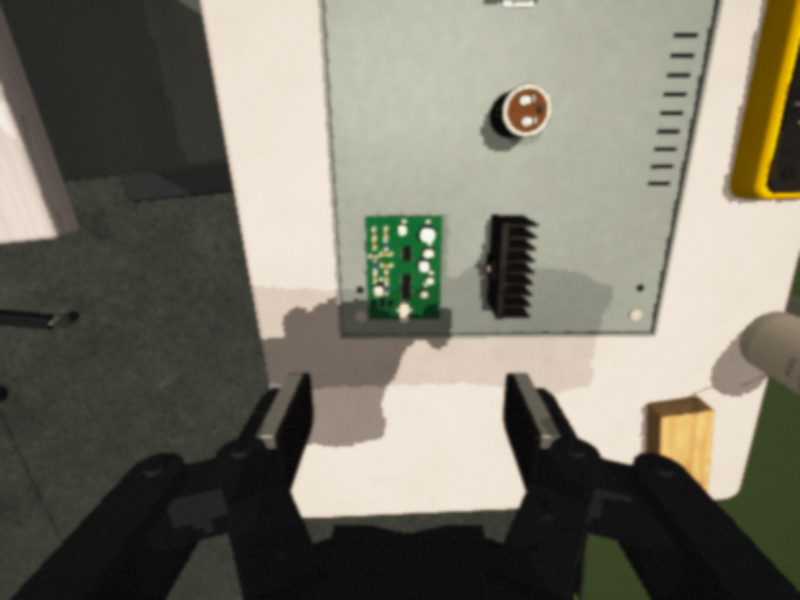

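```bash
python3 - <<'E'
from h import *
C=load("wb");print([onz(C,(u*.64,v*.64),.043)[:2].round(4).tolist() for u,v in[(493,217),(491,314),(536,225),(529,316)]], onz(C,(527*.64,110*.64),.048).round(4))
E
```

```text
[[0.478, -0.1697], [0.4739, -0.239], [0.5064, -0.178], [0.501, -0.2434]] [ 0.5    -0.1064  0.048 ]
```

The board sits centred on the block. The sink x differs by a few mm between views, so I'll check once from straight above.

Request:
carry_out(
  linear=[
    [-84,38,0],
    [-84,38,0],
    [-84,38,0],
    [-84,38,0],
    [-84,38,0],
  ],
  yaw=[0,0,0,0,0],
  grip=[1,1,1,1,1],
)

```text
clock: 28.25
tcp_pos: [0.4433, -0.2876, 0.1869]
ee_rot: [-2.33, -2.105, 0.0]
ft_force: [-0.7, 0.6, 0.4]
grip_width: 0.0858
grasp_force: 0.0
```

```bash
python3 - <<'E'
from h import *
C=cam("wrist","wc");print(manip.read_state()["tcp_pos"],C[1][:3,3],manip.read_state()["dq"] if 0 else "")
# top view rectified at z=.043, rotated into plate axes about approx plate centre, 0.4 mm/px: up=+x plate,left=+y plate
c,s=np.cos(np.radians(-6)),np.sin(np.radians(-6));ex=np.array([c,s]);ey=np.array([-s,c])
O=np.array([.453,-.206]);mm=.25;h,w=600,480
v,u=np.mgrid[0:h,0:w]
Q=O+((h/2-v)*mm/1e3)[...,None]*ex+((w/2-u)*mm/1e3)[...,None]*ey
P=np.dstack([Q,0*u+.043]).reshape(-1,3)
m=proj(C,P).astype(np.float32).reshape(h,w,2)
im=cv2.remap(C[0],m[...,0],m[...,1],cv2.INTER_CUBIC)
for k in range(0,h,40): cv2.line(im,(0,k),(8,k),(0,0,255),1)
im=cv2.convertScaleAbs(im,alpha=1.4,beta=25)
cv2.imwrite("pics/wcb.png",im)
E
```

```text
[ 0.44343836 -0.28774529  0.18712836] [ 0.45224397 -0.20221014  0.32936761]
```

View pics/wcb.png

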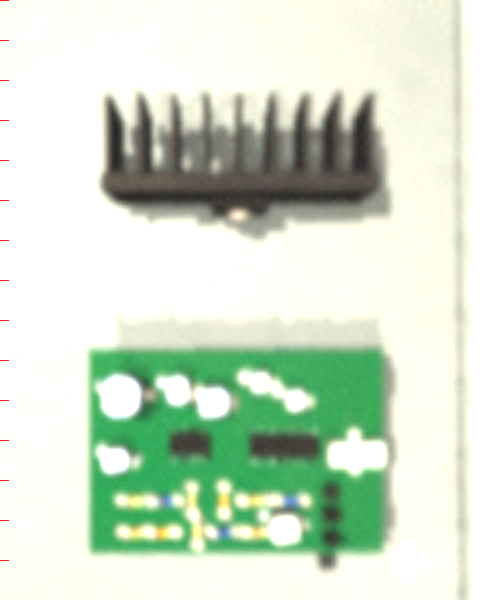

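Straight above (0.25 mm/px), the sink spans rows 95–217, putting its origin at row 162. The board centre is at row 451 (about 456 height-corrected), so the spacing is about 73 mm and short by 6.5 mm. The sink is really at (0.487,-0.210), which also agrees with the plate's line. I'll correct it: set the board aside, move the block 6.5 mm forward, then put the board back.

Request:
carry_out(
  linear=[
    [83,-37,0],
    [83,-37,0],
    [83,-37,0],
    [83,-37,60],
    [83,-37,120],
    [83,-37,150],
    [83,-37,150],
    [83,-37,150],
    [83,-37,150],
    [83,-37,150],
    [83,-37,150],
    [83,-37,150],
  ],
  yaw=[0,0,0,0,0,0,0,0,0,0,0,0],
  grip=[0.8,0.8,0.8,0.8,0.8,0.8,0.8,0.8,0.45,0.45,0.45,0.45],
)

```text
clock: 29.8
tcp_pos: [0.4164, -0.2032, 0.0391]
ee_rot: [2.331, 2.102, 0.001]
ft_force: [-0.5, 0.6, 5.9]
grip_width: 0.0505
grasp_force: 40.5
```

Request:
carry_out(
  linear=[
    [0,0,-40],
    [0,0,-70],
    [0,0,-70],
  ],
  yaw=[0,0,0],
  grip=[0.45,0.45,0.45],
)

```text
clock: 30.18
tcp_pos: [0.4171, -0.2036, 0.1102]
ee_rot: [2.329, 2.099, 0.002]
ft_force: [0.2, -0.8, -1.3]
grip_width: 0.0505
grasp_force: 43.0
```

```bash
python3 - <<'E'
from h import *
s=manip.read_state();print(toolshift([.45,-.365,.11]).round(1),toolshift([.45,-.365,.005]).round(1),s["tcp_pos"])
E
```

```text
[-157.1   49.5    1. ] [-156.8   48.9  106. ] [ 0.41705921 -0.20360339  0.11024597]
```

Request:
carry_out(
  linear=[
    [-157,49,0],
    [-157,49,0],
    [-157,49,0],
    [-157,49,0],
    [-157,49,60],
    [-157,49,95],
    [-157,49,103],
    [-157,49,104],
    [-157,49,104],
    [-157,49,104],
    [-157,49,104],
    [-157,49,104],
  ],
  yaw=[0,0,0,0,0,0,0,0,0,0,0,0],
  grip=[0.45,0.45,0.45,0.45,0.45,0.45,0.45,0.45,0.45,0.8,0.8,0.8],
)

```text
clock: 31.68
tcp_pos: [0.448, -0.3635, 0.0033]
ee_rot: [2.333, 2.104, 0.0]
ft_force: [-0.1, 0.1, 0.0]
grip_width: 0.0683
grasp_force: 0.0
```

Request:
carry_out(
  linear=[
    [0,0,-60],
    [0,0,-120],
    [0,0,-120],
    [0,0,-120],
  ],
  yaw=[0,0,0,0],
  grip=[0.8,0.8,0.8,0.8],
)

```text
clock: 32.17
tcp_pos: [0.4475, -0.3638, 0.1231]
ee_rot: [-2.333, -2.104, 0.001]
ft_force: [-0.6, 0.7, -0.8]
grip_width: 0.0684
grasp_force: 0.0
```

```bash
python3 - <<'E'
from h import *
s=manip.read_state();print(toolshift([.4145,-.201,.009]).round(1),s["tcp_pos"])
E
```

```text
[158.6 -49.6 114.1] [ 0.44748383 -0.36383366  0.12310407]
```

Request:
carry_out(
  linear=[
    [158,-49,0],
    [158,-49,0],
    [158,-49,0],
    [158,-49,0],
    [158,-49,60],
    [158,-49,105],
    [158,-49,115],
    [158,-49,115],
    [158,-49,115],
    [158,-49,115],
    [158,-49,115],
    [158,-49,115],
  ],
  yaw=[0,0,0,0,0,0,0,0,0,0,0,0],
  grip=[0.7,0.7,0.7,0.7,0.7,0.7,0.7,0.7,0.3,0.3,0.3,0.3],
)

```text
clock: 33.67
tcp_pos: [0.4165, -0.2022, 0.0098]
ee_rot: [2.331, 2.102, 0.001]
ft_force: [-0.7, 0.7, 8.3]
grip_width: 0.0393
grasp_force: 41.2
```

```bash
python3 - <<'E'
from h import *
s=manip.read_state();print(toolshift([.4077,-.2012,.011]).round(1),s["tcp_pos"])
E
```

```text
[ 0.1 -8.8 -1.3] [ 0.41648694 -0.20220807  0.00975435]
```

Request:
carry_out(
  linear=[
    [0,0,-10],
    [0,0,-10],
    [0,-7.5,-10],
    [0,-7.5,-10],
    [0,-7.5,-3],
    [0,-7.5,0],
    [0,-7.5,0],
    [0,-7.5,0],
    [0,-7.5,0],
    [0,-7.5,0],
  ],
  yaw=[0,0,0,0,0,0,0,0,0,0],
  grip=[0.3,0.3,0.3,0.3,0.3,0.3,0.3,0.7,0.7,0.7],
)

```text
clock: 34.92
tcp_pos: [0.4078, -0.2006, 0.0079]
ee_rot: [-2.332, -2.104, 0.0]
ft_force: [-0.0, 0.1, -0.4]
grip_width: 0.0594
grasp_force: 0.0
```

Request:
carry_out(
  linear=[
    [0,0,-60],
    [0,0,-120],
    [0,0,-180],
    [-84,38,-180],
    [-84,38,-180],
    [-84,38,-180],
    [-84,38,-180],
  ],
  yaw=[0,0,0,0,0,0,0],
  grip=[0.8,0.8,0.8,0.8,0.8,0.8,0.8],
)

```text
clock: 35.8
tcp_pos: [0.4369, -0.2871, 0.1877]
ee_rot: [-2.331, -2.104, -0.0]
ft_force: [0.1, -0.3, 0.4]
grip_width: 0.0684
grasp_force: 0.0
```

```bash
cat > top.py <<'E'
from h import *
def top(C,z,O=np.array([.453,-.206]),mm=.25,h=600,w=480):
    c,s=np.cos(np.radians(-6)),np.sin(np.radians(-6));ex=np.array([c,s]);ey=np.array([-s,c])
    v,u=np.mgrid[0:h,0:w];Q=O+((h/2-v)*mm/1e3)[...,None]*ex+((w/2-u)*mm/1e3)[...,None]*ey
    m=proj(C,np.dstack([Q,0*u+z]).reshape(-1,3)).astype(np.float32).reshape(h,w,2)
    return cv2.remap(C[0],m[...,0],m[...,1],cv2.INTER_CUBIC)
E
python3 - <<'E'
from top import *
C=cam("wrist","wd");s=manip.read_state();print(s["tcp_pos"])
def bb(m,w=60):
    n,l,st,ce=cv2.connectedComponentsWithStats(m);i=1+np.argmax(st[1:,4]);return cv2.minAreaRect(np.argwhere(l==i)[:,::-1].astype(np.float32)),st[i]
for n in("wc","wd"):
    I=top(load(n) if n=="wc" else C,.043);d=(cv2.cvtColor(I,cv2.COLOR_BGR2GRAY)<60).astype(np.uint8);d[280:]=0;d[:,440:]=0
    d=cv2.morphologyEx(d,cv2.MORPH_CLOSE,np.ones((25,25)));print(n,"sink",bb(d))
h=cv2.cvtColor(top(C,.033),cv2.COLOR_BGR2HSV);m=cv2.inRange(h,(8,70,90),(30,255,255));m[:280]=0;print("block",bb(m))
h=cv2.cvtColor(top(load("wc"),.034),cv2.COLOR_BGR2HSV);m=cv2.inRange(h,(45,90,20),(90,255,255));print("old board",bb(cv2.morphologyEx(m,cv2.MORPH_CLOSE,np.ones((31,31)))))
print(toolshift([.448,-.3635,.12]).round(1),toolshift([.448,-.3635,.0033]).round(1))
cv2.imwrite("pics/wd_m.png",top(C,.043))
E
```

```text
[ 0.43690474 -0.28686319  0.18789982]
wc sink (((241.25408935546875, 158.8516845703125), (112.77144622802734, 271.1212463378906), 89.33380126953125), array([  106,   101,   272,   115, 23039], dtype=int32))
wd sink (((241.81698608398438, 160.8246307373047), (113.99553680419922, 270.139892578125), 89.49296569824219), array([  107,   103,   271,   116, 23037], dtype=int32))
block (((248.0, 480.5), (169.0, 242.0), 90.0), array([  127,   396,   243,   170, 39491], dtype=int32))
old board (((237.09014892578125, 457.3631286621094), (212.29644775390625, 301.2096252441406), 89.693603515625), array([   86,   351,   303,   213, 57504], dtype=int32))
[-75.2  18.9  67.8] [-75.3  19.  184.5]
```

Request:
carry_out(
  linear=[
    [-75,19,60],
    [-75,19,120],
    [-75,19,170],
    [-75,19,183],
    [-75,19,183],
    [-75,19,183],
    [-75,19,183],
    [-75,19,183],
    [-75,19,183],
    [-75,19,120],
    [-75,19,80],
    [-75,19,80],
  ],
  yaw=[0,0,0,0,0,0,0,0,0,0,0,0],
  grip=[0.8,0.8,0.8,0.8,0.8,0.45,0.45,0.45,0.45,0.45,0.45,0.45],
)

```text
clock: 37.35
tcp_pos: [0.4502, -0.3661, 0.1123]
ee_rot: [2.328, 2.099, 0.001]
ft_force: [0.3, 0.2, -1.3]
grip_width: 0.0503
grasp_force: 42.5
```

```bash
python3 - <<'E'
from h import *
s=manip.read_state();M=R.from_rotvec(s["ee_rot"]).as_matrix();print(toolshift([.4079,-.203,.0375]).round(1),s["tcp_pos"],s["grip_width"],np.degrees(np.arctan2(M[1,0],M[0,0])))
E
```

```text
[158.2 -59.4  73.8] [ 0.4502221  -0.36613957  0.11229474] 0.050274655336013156 84.07531420286116
```

Request:
carry_out(
  linear=[
    [158,-59,0],
    [158,-59,0],
    [158,-59,0],
    [158,-59,0],
    [158,-59,0],
    [158,-59,40],
    [158,-59,62],
    [158,-59,68],
    [158,-59,70],
    [158,-59,70],
    [158,-59,70],
  ],
  yaw=[0,0,0,0,0,0,0,0,0,0,0],
  grip=[0.45,0.45,0.45,0.45,0.45,0.45,0.45,0.45,0.45,0.45,0.45],
)

```text
clock: 38.72
tcp_pos: [0.4047, -0.2024, 0.0396]
ee_rot: [-2.334, -2.101, 0.005]
ft_force: [-9.6, 3.1, 24.2]
grip_width: 0.0501
grasp_force: 45.8
```

```bash
python3 - <<'E'
from h import *
s=manip.read_state();print(toolshift([.4079,-.203,.0375]).round(1),s["tcp_pos"])
E
```

```text
[-0.2  3.2  2.1] [ 0.40470361 -0.20242399  0.03960782]
```

It touched early, pressing at 24 N. I'll raise slightly, correct y, and set it down softly.

Request:
carry_out(
  linear=[
    [0,0,-8],
    [0,0,-8],
    [0,1,-8],
    [0,1,-8],
  ],
  yaw=[0,0,0,0],
  grip=[0.45,0.45,0.45,0.45],
)

```text
clock: 39.22
tcp_pos: [0.407, -0.2017, 0.0461]
ee_rot: [-2.333, -2.104, -0.0]
ft_force: [0.6, -0.3, -1.1]
grip_width: 0.0504
grasp_force: 43.3
```

```bash
python3 - <<'E'
from h import *
s=manip.read_state();print(toolshift([.4079,-.203,.0375]).round(1),s["tcp_pos"],s["ft_force"])
C=cam("wrist","we");cv2.imwrite("pics/web.png",cv2.resize(C[0],(800,600)))
E
```

```text
[-1.2  1.1  8.6] [ 0.406962   -0.20172814  0.04608418] [ 0.61970912 -0.33040547 -1.11213851]
```

View pics/web.png

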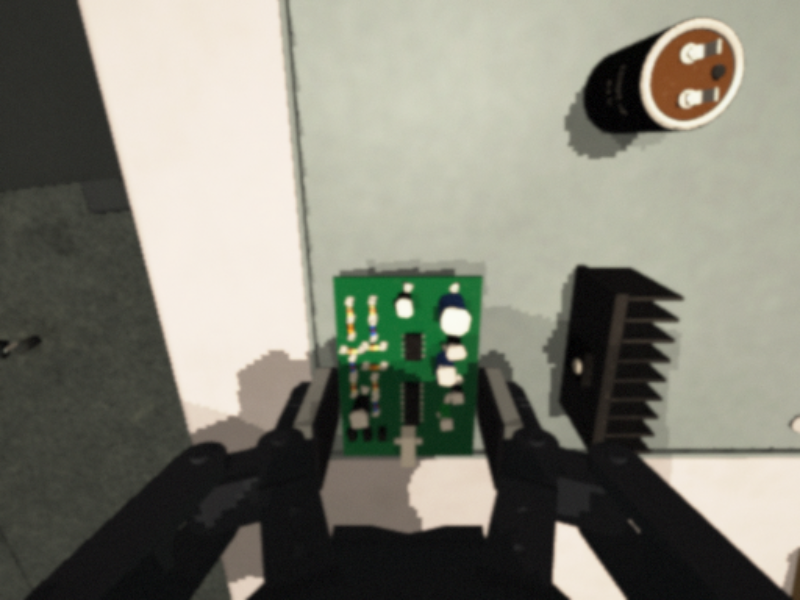

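The board is level in the grip at (410,365), with the fingers clear of the sink. Lowering it gently.

Request:
carry_out(
  linear=[
    [-1,1,3],
    [-1,1,4],
    [-1,1,4.5],
    [-1,1,4.5],
  ],
  yaw=[0,0,0,0],
  grip=[0.45,0.45,0.45,0.45],
)

```text
clock: 39.78
tcp_pos: [0.4077, -0.2027, 0.0417]
ee_rot: [-2.333, -2.104, 0.0]
ft_force: [0.2, -0.5, -0.6]
grip_width: 0.0503
grasp_force: 43.3
```

Request:
carry_out(
  linear=[
    [0,0,1],
    [0,0,1],
    [0,0,1],
  ],
  yaw=[0,0,0],
  grip=[0.45,0.45,0.45],
)

```text
clock: 40.15
tcp_pos: [0.4078, -0.2028, 0.0408]
ee_rot: [2.333, 2.104, -0.0]
ft_force: [-0.2, -0.4, -1.1]
grip_width: 0.0506
grasp_force: 43.3
```

Request:
carry_out(
  linear=[
    [0,0,1],
    [0,0,1],
    [0,0,1],
    [0,0,1],
    [0,0,1],
    [0,0,-40],
    [0,0,-100],
    [0,0,-148],
    [-84,38,-148],
    [-84,38,-148],
    [-84,38,-148],
    [-84,38,-148],
  ],
  yaw=[0,0,0,0,0,0,0,0,0,0,0,0],
  grip=[0.45,0.45,0.8,0.8,0.8,0.8,0.8,0.8,0.8,0.8,0.8,0.8],
)

```text
clock: 41.65
tcp_pos: [0.4367, -0.2891, 0.1885]
ee_rot: [-2.331, -2.104, -0.0]
ft_force: [-0.0, -0.1, 0.9]
grip_width: 0.0681
grasp_force: 0.0
```

```bash
python3 - <<'E'
from top import *
C=cam("wrist","wf");s=manip.read_state();print(s["tcp_pos"])
def bb(m):
    n,l,st,ce=cv2.connectedComponentsWithStats(m);i=1+np.argmax(st[1:,4]);return cv2.minAreaRect(np.argwhere(l==i)[:,::-1].astype(np.float32)),st[i]
I=top(C,.043);d=(cv2.cvtColor(I,cv2.COLOR_BGR2GRAY)<60).astype(np.uint8);d[280:]=0;d[:,440:]=0
print("sink",bb(cv2.morphologyEx(d,cv2.MORPH_CLOSE,np.ones((25,25)))))
I=top(C,.034);h=cv2.cvtColor(I,cv2.COLOR_BGR2HSV);m=cv2.inRange(h,(45,90,20),(90,255,255));print("board",bb(cv2.morphologyEx(m,cv2.MORPH_CLOSE,np.ones((31,31)))))
m=cv2.inRange(h,(8,70,40),(30,255,255));m[:280]=0;m[:,440:]=0;print("wood visible",[r.tolist() for r in cv2.connectedComponentsWithStats(m)[2][1:] if r[4]>150])
S=cam("side","s2");f=lambda I:I
a=load("s1")[0];mm=cv2.absdiff(a,S[0]).max(2)
for n,u,v in[("smallblue",344,484),("long",403,173),("trafo",413,288),("sink",447,222)]:
    U,V=int(u*.64),int(v*.64);print(n,(mm[V-14:V+14,U-14:U+14]>40).sum())
for n,p in[("block",[.4079,-.203,.03]),("board",[.4079,-.203,.04])]:print(n,proj(S,[p])[0].round())
E
```

```text
[ 0.43671167 -0.28888464  0.18858758]
sink (((241.423583984375, 160.28518676757812), (113.58829498291016, 271.0599670410156), 89.7779312133789), array([  106,   103,   272,   115, 22649], dtype=int32))
board (((230.5, 488.5), (221.0, 303.0), 90.0), array([   79,   378,   304,   222, 61633], dtype=int32))
wood visible [[212, 524, 10, 19, 164]]
smallblue 0
long 0
trafo 15
sink 0
block [311. 150.]
board [311. 148.]
```

The spacing is now about 79.5 mm, but the board is 4 mm off the block's centre lengthwise. I'll regrip and shift it.

Request:
carry_out(
  linear=[
    [84,-38,0],
    [84,-38,0],
    [84,-38,60],
    [84,-38,120],
    [84,-38,148],
    [84,-38,148],
    [84,-38,148],
    [84,-38,148],
    [84,-38,148],
    [84,-38,148],
    [84,-38,143],
    [84,-38,143],
  ],
  yaw=[0,0,0,0,0,0,0,0,0,0,0,0],
  grip=[0.8,0.8,0.8,0.8,0.8,0.8,0.45,0.45,0.45,0.45,0.45,0.45],
)

```text
clock: 43.25
tcp_pos: [0.4081, -0.2032, 0.0466]
ee_rot: [2.332, 2.103, 0.0]
ft_force: [-0.6, -0.4, -0.8]
grip_width: 0.0499
grasp_force: 41.5
```

Request:
carry_out(
  linear=[
    [-4,0,0],
    [-4,0,0],
    [-4,0,4],
    [-4,0,5],
    [-4,0,5],
  ],
  yaw=[0,0,0,0,0],
  grip=[0.45,0.45,0.45,0.45,0.45],
)

```text
clock: 43.88
tcp_pos: [0.4076, -0.207, 0.0422]
ee_rot: [2.332, 2.103, -0.002]
ft_force: [-6.7, 1.4, 26.1]
grip_width: 0.0497
grasp_force: 45.3
```

Request:
carry_out(
  linear=[
    [0,0,-1],
    [0,0,-1],
    [0,0,-1],
    [0,0,-1],
    [0,0,-1],
    [0,0,-40],
    [0,0,-100],
    [0,0,-150],
    [-50,38,-150],
    [-50,38,-150],
    [-50,38,-150],
    [-50,38,-150],
  ],
  yaw=[0,0,0,0,0,0,0,0,0,0,0,0],
  grip=[0.45,0.45,0.8,0.8,0.8,0.8,0.8,0.8,0.8,0.8,0.8,0.8],
)

```text
clock: 45.38
tcp_pos: [0.4395, -0.2592, 0.1904]
ee_rot: [-2.33, -2.105, 0.0]
ft_force: [-0.7, 0.8, 0.4]
grip_width: 0.0682
grasp_force: 0.0
```

```bash
python3 - <<'E'
from top import *
C=cam("wrist","wg")
def bb(m):
    n,l,st,ce=cv2.connectedComponentsWithStats(m);i=1+np.argmax(st[1:,4]);return cv2.minAreaRect(np.argwhere(l==i)[:,::-1].astype(np.float32)),st[i]
I=top(C,.043);d=(cv2.cvtColor(I,cv2.COLOR_BGR2GRAY)<60).astype(np.uint8);d[280:]=0;d[:,440:]=0
print("sink",bb(cv2.morphologyEx(d,cv2.MORPH_CLOSE,np.ones((25,25)))))
I=top(C,.034,h=720,O=np.array([.4381,-.2044]));h=cv2.cvtColor(I,cv2.COLOR_BGR2HSV);m=cv2.inRange(h,(45,90,20),(90,255,255));print("board (row+0)",bb(cv2.morphologyEx(m,cv2.MORPH_CLOSE,np.ones((31,31)))))
m=cv2.inRange(h,(8,70,40),(30,255,255));m[:300]=0;m[:,440:]=0;print("wood",[r.tolist() for r in cv2.connectedComponentsWithStats(m)[2][1:] if r[4]>150])
# side view: wood of block visible under the board
S=cam("side","s3");im=S[0][115:185,270:350];print(proj(S,[[.408,-.203,.04]])[0])
cv2.imwrite("pics/final.png",np.hstack([cv2.resize(im,(400,350),interpolation=cv2.INTER_CUBIC),cv2.resize(C[0],(400,350))]))
E
```

```text
sink (((236.93362426757812, 160.89535522460938), (113.75582885742188, 269.0059814453125), 87.35746002197266), array([  104,   100,   269,   119, 23978], dtype=int32))
board (row+0) (((248.5, 482.5), (207.0, 299.0), 90.0), array([   99,   379,   300,   208, 56759], dtype=int32))
wood [[165, 562, 19, 10, 169]]
[311.01676973 147.51791185]
```

View pics/final.png

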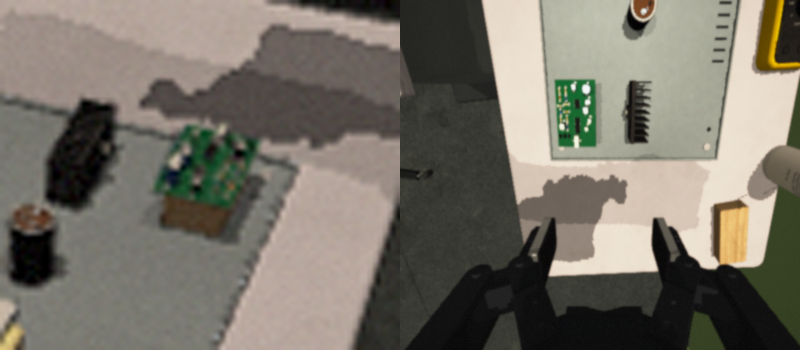

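The final views show the board flat on the block: board centre (248.5,482.5) against block centre (248,480.5) at 0.25 mm/px, about 80 mm from the sink. The gripper is clear, so I'm handing in.

```bash
python3 -c "
from station import manip
print(manip.finish_job())"
```

```text
the job is handed in; nothing more can be done
None
```

The job is handed in after about 45 s of arm time, with all four parts placed as asked: the block is about 79–80 mm from the heat sink, the board is within 1 mm of the block's centre, and the black capacitor is about 3 mm off the centre line.

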